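# Key the trimming chuck onto the potter's wheel

## Task

The three-jaw trimming chuck has been set on the potter's wheel but is not keyed yet: it still stands high on the spindle, above the wheel's drive pin. With a fingertip, push the chuck round by its jaws until the notch in its rim stands over the pin, then press it straight down until it sits fully home on the wheel head, and take your hand away. Do not grip or lift the chuck, go gently, and leave the tools and bowls around it where they are.

Things in the scene. Friction and masses are not known exactly. Their poses are not given: they have to be found in the camera images.
- wheel: Table-top potter's wheel, fixed: grey housing 320 x 300 mm, its deck 90 mm above the table, with an aluminium wheel head on top (230 mm across, its upper face 126 mm above the table). Origin on the table under the wheel's axis; its front with dial and switch faces its own -x. The drive holds the wheel head still (about 4 N m).
- pin (a point): Top of the drive pin: a dark steel stud with a domed top, 18 mm across and 9 mm high, standing on the wheel head 96 mm from the axis, half under the chuck's rim and half outside it, so that it shows beyond the rim as a dark bump on the bright wheel head. It may stand on any side of the wheel.
- notch (a point): Middle of the chuck's notch, at the height of the chuck plate's upper face and 96 mm from the axis (1 mm outside the rim). The notch is open through the plate and outward at the rim: 29 mm wide at the rim, 16 mm deep. The notch is over the pin when this point is vertically over point pin; the play is then about 5 mm either way.
- chuck_centre (a point): Point on the axis at the height of the chuck plate's upper face (149.5 mm above the table while the chuck stands high, 138 mm when it is home). The chuck: black round plate 190 mm across and 12 mm thick on an aluminium bush (44 mm across, 6 mm proud of the plate) that fits snugly over the wheel's steel centre stub, 20 mm across, which stands 12 mm above the plate while the chuck is up and 24 mm when it is home.
- jaw1 (a point): Middle of the post of a jaw, 60 mm from the axis and 17 mm above the plate's upper face. Post: round, upright, grey, 24 mm across and 34 mm high; it stands on a slide 16 mm wide and 6 mm high that runs radially from 40 to 84 mm from the axis. Jaw 1 stands 60 deg anticlockwise (seen from above) of the notch. The jaws do not move on the plate.
- jaw2 (a point): The same for the jaw opposite the notch (180 deg).
- jaw3 (a point): The same for the jaw 60 deg clockwise of the notch.
- chuck_turn (a joint): Angle of the chuck on the wheel head, rad, growing anticlockwise seen from above; 0 (or a full turn, 6.283) when the notch is over the pin. It turns freely either way with about 0.15 N m of friction and stays where it is left.
- chuck_drop (a joint): How far the chuck has gone down, m: 0 at the start (its underside 2.5 mm clear above the pin), 0.0115 when it is fully home on the wheel head. Lifting it reads negative. It does not fall by itself: it goes down under a push of about 4 to 10 N anywhere on its plate and stays where it is left. Off the notch the pin stops it after 3 to 6 mm.
- bowl_tall_mid (a point): Bystander: olive bowl 124 mm across, 78 mm high, beside the wheel; half-way up its axis.
- bowl_wide_mid (a point): Bystander: dark plum bowl 150 mm across, 60 mm high, beside the wheel; half-way up its axis.
- bowl_small_mid (a point): Bystander: brown bowl 96 mm across, 50 mm high, beside the wheel; half-way up its axis.
- tool_cup: Bystander: green-grey stoneware cup 76 mm across, 95 mm high; centre of its underside.
- rib: Bystander: half-moon wooden rib 68 x 21 mm, 6 mm thick, lying on a corner of the wheel's deck; its underside.
- loop_tool: Bystander: trimming tool 160 mm long with a wooden handle and a wire loop, lying along an edge of the wheel's deck; its underside.

How it is judged:
By the outcome, as a careful person would: the job done as asked, in the order asked, and still so for the second after the job is handed in, with the robot touching nothing.
It also fails if it takes over 48 s, if anything falls off the work surface, if the arm or the gripper's body presses on something with over 40 N, if the wrist force passes 120 N, or if a joint passes its speed limit or range.

## Robot

A 7-joint arm with a two-finger parallel gripper is mounted at the origin on the work surface. World frame = base frame: x ahead of the robot, y to its left, z up, the work surface at z = 0. Lengths are in m, angles in rad, forces in N, time in s.
With the tool pointing down it reaches from about 0.4 to 0.9 m from the base axis. Payload 5.5 kg.
Tool frame: the origin (TCP) lies on the centre line of the jaws, within the pads' length; the fingertips stand 8 mm ahead of it and the grasp point (between the pads) lies 11 mm behind it (manip.nose_length is the z of the fingertips in the tool frame, in m); z points along the fingers, y is the line along which they close (so a half turn about z gives the same grasp; the last joint's range is limited). The gripper opens to 85 mm and grips with 20 to 120 N. Pads are 22 mm wide; open, the fingers measure 114 mm over their backs; the gripper's body (76 mm by 85 mm) begins 54 mm behind the grasp point. The pads swing forward as they close: fully open they stand 13 mm farther back than shut.
Start: joints at [1.402, 0.501, -0.427, 1.55, 0.221, 1.138, -0.21], TCP at [0.272, -0.59, 0.239] pointing down, gripper open.
Joint ranges: [-2.88, 2.88], [-0.31, 2.03], [-1.54, 1.56], [0.2, 2.42], [-1.41, 4.55], [0.19, 2.02], [-2.57, 2.57]. Speed limits (rad/s): [2.57, 2.57, 3.14, 3.14, 3.14, 3.14, 3.14].

## Interface

Orientations are given as a 3x3 rotation matrix whose columns are the frame's x, y, z axes.
In Python, from cell import manip gives the robot as it stands. The module is installed in compiled form; this text tells all that it offers.
- The arm moves only by the tool move_arm, never from a script. Its argument "steps" is a list of rows, each a list of 3 entries, a list of its own where there are three numbers: the turn, a rotation vector about the tool's x, y, z in rad, then the shift along the tool's x, y, z in units of 40 mm (1.0 is 40 mm), then the gripper's target within -1 to 1 (shut at 1, half-way at 0, fully open at -1). In form: [[[wx, wy, wz], [dx, dy, dz], fingers], ...]. A call has 1 to 5 rows; each row is the pose to reach, as a shift and turn from the pose commanded when the call began, along the tool's axes at that moment; what a row does not reach only later rows make up. A row lasts 1/10 s, in which the tool goes at most 50 mm and 8.59 degrees, less where a joint would pass 70% of its speed; a pose out of reach is approached as far as the arm can. A call with a gripper value outside its range is refused whole. The fingers move at their own pace and stop on an object; the grip force is fixed at half the most. Time passes only in rows, so rows that repeat a pose let the fingers close. It gives the time, the measured TCP pose, the force, the opening and the grip force at its end, in the units of the state.
- manip.get_state(): the state, without advancing time (a new reading comes with each control period).
- manip.grab_frame(name): name is "scene" or "top" or "wrist"; returns a dict with "image" (384x512x3 uint8, red, green, blue), "camera_matrix" (3x3 intrinsics, pixels), "rvec" (rotation vector, rad) and "tvec" (3), from world to camera coordinates, as OpenCV has them. Camera axes: x right, y down, z forward; pixel columns grow to the right and rows downward; lengths in m; the calibration is good to about 2 mm. A picture is of the moment at which its call begins. There is no depth.
- manip.job_done(): hands the job in; it is judged then, once.
The state is a dict: "clock": time; "q": joint angles; "qvel": joint speeds; "effort": joint torques, N m; "tcp_pos": TCP position; "tool_rot": TCP orientation; "contact_force": force on the tool from outside, world axes, zero at the start; "ft_torque": the same for the moment, N m; "finger_gap": opening from 0.0 (shut) to 1.0 (fully open); "grip_force": force on a finger pad.
Only numpy, scipy, OpenCV 4.12 (cv2) and the standard library are available. Lean on these libraries where they do the work, as an engineer would, in place of code of your own. Each camera call takes 0.05 s, during which the arm holds its last target. There are 200 camera calls.

## Working session

There is one attempt and no reset: what is moved stays moved. The work goes in short steps, Python scripts to look and compute and a tool call to move; the robot and the scene stay as the last step left them, time stands still between calls to the robot, and variables do not carry over. Pictures are saved under pics/ and viewed, at most 10 in all, crops included, and the job is handed in when it is done.

Besides the shell and the picture viewer there is one more tool, called after "Request:" as name(argument=value, ...), one argument or row to a line, values as JSON. move_arm: Moves the arm, as the interface text tells. Its arguments: {"type":"object","properties":{"steps":{"type":"array","items":{"type":"array"}}},"required":["steps"]}

```bash
mkdir -p pics
python3 - <<'E'
from cell import manip
import cv2, numpy as np
ims=[]
for n in ("scene","top"):
    f=manip.grab_frame(n); cv2.imwrite(f"pics/{n}0.png",f["image"][:,:,::-1]); np.savez(f"{n}0.npz",**f)
    R=cv2.Rodrigues(np.array(f["rvec"]))[0]; print(n,(-R.T@np.array(f["tvec"]).ravel()).round(3), np.array(f["camera_matrix"]).round(1).tolist())
s=manip.get_state(); print(s["clock"],s["tcp_pos"],np.round(s["tool_rot"],3).tolist(),s["contact_force"],manip.nose_length)
E
```

```text
scene [1.273 0.05  0.719] [[428.4, 0.0, 251.1], [0.0, 428.4, 185.3], [0.0, 0.0, 1.0]]
top [0.394 0.02  1.088] [[406.0, 0.0, 258.5], [0.0, 406.0, 201.7], [0.0, 0.0, 1.0]]
0.1 [ 0.27173665 -0.58979547  0.23832271] [[0.908, 0.419, -0.001], [0.419, -0.908, 0.002], [0.0, -0.002, -1.0]] [-0.82422003  0.58930792 -0.37176497] 0.008
```

View pics/top0.png

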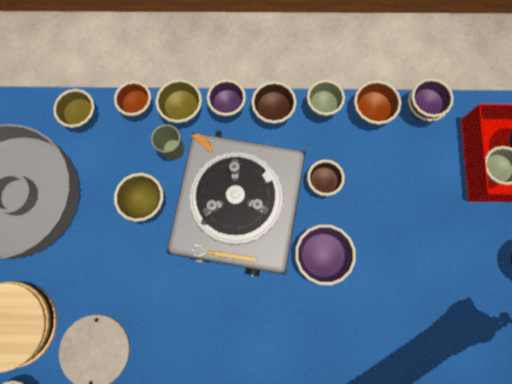

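View pics/scene0.png

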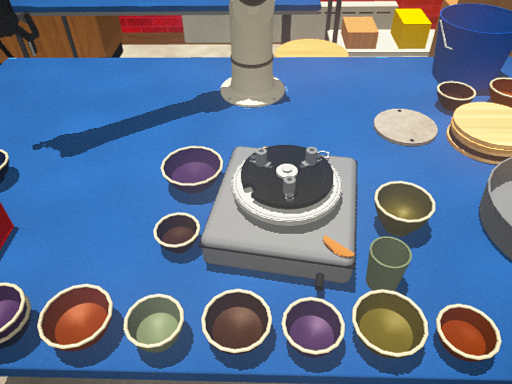

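The top view shows the wheel axis at about (236,195), the notch as a light patch near (268,176), and jaws near (235,165), (212,206) and (259,206). The pin isn't clear yet, so I'll zoom in.

```bash
cat > h.py <<'E'
import numpy as np, cv2
def ray(f,px,z):
    K=np.array(f["camera_matrix"]);R=cv2.Rodrigues(np.array(f["rvec"]))[0];C=-R.T@np.array(f["tvec"]).ravel()
    d=(np.linalg.inv(K)@np.c_[np.atleast_2d(px),np.ones(len(np.atleast_2d(px)))].T).T@R
    return C+d*((z-C[2])/d[:,2])[:,None]
def proj(f,P): return cv2.projectPoints(np.atleast_2d(P).astype(float),np.array(f["rvec"]),np.array(f["tvec"]),np.array(f["camera_matrix"]),None)[0][:,0]
E
python3 - <<'E'
from h import *
t=dict(np.load("top0.npz")); s=dict(np.load("scene0.npz"))
im=t["image"][140:250,180:300,::-1]; a=cv2.resize(im,None,fx=5,fy=5,interpolation=cv2.INTER_CUBIC)
cv2.imwrite("pics/topz.png",a)
b=s["image"][130:240,220:350,::-1]; cv2.imwrite("pics/scz.png",cv2.resize(b,None,fx=6,fy=5.4,interpolation=cv2.INTER_CUBIC))
for p in [(235.5,194.5),(268,176)]: print(ray(t,p,.1495))
E
```

```text
[[0.59664025 0.0896687  0.1495    ]]
[[0.6428156  0.01334593 0.1495    ]]
```

View pics/topz.png

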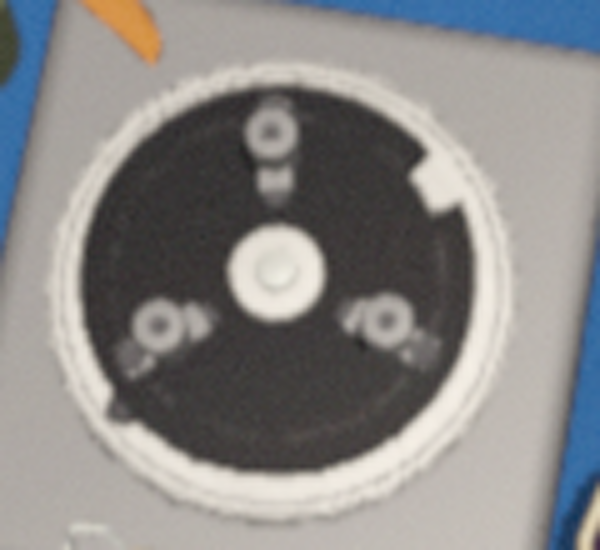

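View pics/scz.png

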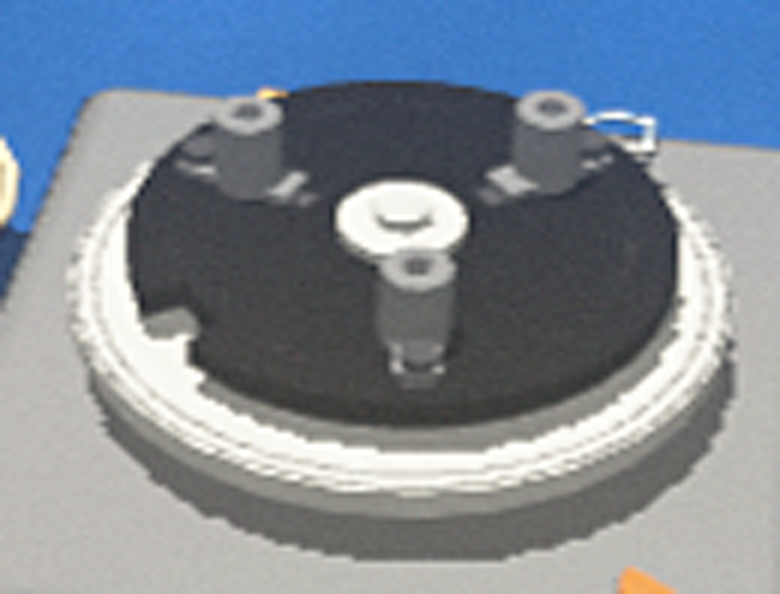

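The crop shows the notch at about (440,185), jaw posts at (271,132), (157,326) and (386,320), and the plate centre at about (278,279). The pin is the small dark bump at the lower-left rim, about (120,410). Next I'll work out the angles.

Run:
```python
from h import *
t=dict(np.load("top0.npz"))
im=t["image"].astype(int); g=im.max(2)
m=(g<95).astype(np.uint8); m[:, :180]=0;m[:,300:]=0;m[:140]=0;m[250:]=0
n,l,st,c=cv2.connectedComponentsWithStats(m); k=max(range(1,n),key=lambda i:st[i,4]*(abs(c[i][0]-235)<15 and abs(c[i][1]-195)<15))
cn=max(cv2.findContours((l==k).astype(np.uint8),cv2.RETR_EXTERNAL,cv2.CHAIN_APPROX_NONE)[0],key=len)
P=ray(t,cn[:,0].astype(float),.1495)[:,:2]
keep=np.ones(len(P),bool)
for _ in range(6):
    A=np.c_[2*P[keep],np.ones(keep.sum())]; x=np.linalg.lstsq(A,(P[keep]**2).sum(1),rcond=None)[0]; r=np.sqrt(x[2]+x[0]**2+x[1]**2)
    keep=abs(np.hypot(*(P-x[:2]).T)-r)<.003
print("centre",x[:2],r,keep.mean())
C=x[:2]
cr=lambda u,v:((u+.5)/5-.5+180,(v+.5)/5-.5+140)
for nm,p,z in [("notch",cr(440,183),.132),("pin",cr(120,410),.135),("j1",cr(271,132),.1835),("j2",cr(157,326),.1835),("j3",cr(386,320),.1835)]:
    q=ray(t,p,z)[0,:2]-C; print(nm,q.round(4),np.hypot(*q).round(4),np.degrees(np.arctan2(q[1],q[0])).round(1))
```

```text
centre [0.59580834 0.09092374] 0.0913277502606826 0.9026548672566371
notch [ 0.0511 -0.0767] 0.0922 -56.3
pin [-0.0629  0.0738] 0.0969 130.4
j1 [0.0608 0.002 ] 0.0609 1.9
j2 [-0.0312  0.0512] 0.06 121.3
j3 [-0.0269 -0.0527] 0.0592 -117.1
```

Request:
move_arm(
  steps=[
    [[0,0,0.087],[0.9,-0.7,0],1],
    [[0,0,0.174],[1.9,-1.4,0],1],
    [[0,0,0.26],[2.8,-2.1,0],1],
    [[0,0,0.347],[3.8,-2.8,0],1],
    [[0,0,0.433],[4.7,-3.5,0],1],
  ],
)

```text
clock: 0.6
tcp_pos: [0.385, -0.3822, 0.239]
tool_rot: [[1.0, -0.004, 0.0], [-0.004, -1.0, 0.001], [0.0, -0.001, -1.0]]
contact_force: [0.8, 0.2, 1.1]
finger_gap: 0.146
grip_force: 0.0
```

Request:
move_arm(
  steps=[
    [[0,0,0],[0.6,-1.05,0],1],
    [[0,0,0],[1.15,-2.1,0],1],
    [[0,0,0],[1.7,-3.15,0],1],
    [[0,0,0],[2.3,-4.2,0],1],
    [[0,0,0],[2.85,-5.2,0],1],
  ],
)

```text
clock: 1.1
tcp_pos: [0.499, -0.1746, 0.2392]
tool_rot: [[1.0, -0.001, -0.0], [-0.001, -1.0, -0.0], [-0.0, 0.0, -1.0]]
contact_force: [0.7, -0.7, 0.0]
finger_gap: -0.003
grip_force: 0.0
```

Request:
move_arm(
  steps=[
    [[0,0,0],[0.6,-1.05,0],1],
    [[0,0,0],[1.15,-2.1,0],1],
    [[0,0,0],[1.7,-3.15,0],1],
    [[0,0,0],[2.3,-4.2,0],1],
    [[0,0,0],[2.85,-5.2,0],1],
  ],
)

```text
clock: 1.6
tcp_pos: [0.6132, 0.0331, 0.239]
tool_rot: [[1.0, -0.001, -0.0], [-0.001, -1.0, -0.0], [-0.0, 0.0, -1.0]]
contact_force: [1.4, -0.9, 0.4]
finger_gap: -0.002
grip_force: 0.0
```

Run:
```python
from cell import manip
import cv2, numpy as np
f=manip.grab_frame("wrist"); cv2.imwrite("pics/w1.png",f["image"][:,:,::-1]); np.savez("w1.npz",**f)
from h import *
print(proj(f,[[.6132,.0331,.1595],[.596,.091,.1495],[.533,.165,.135]]))
```

```text
[[253.27080534 201.56687406]
 [182.1588736  217.99454617]
 [109.74821595 276.64305119]]
```

View pics/w1.png

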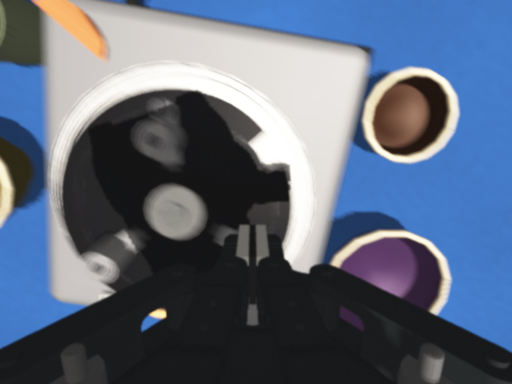

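The wrist view shows the closed fingertips at about (253,225), over clear plate between jaw 1 at (155,140) and jaw 3, which is hidden near (222,235). The notch is at about (270,145). I'll descend here.

Request:
move_arm(
  steps=[
    [[0,0,0],[0,0,0.5],1],
    [[0,0,0],[0,0,1.0],1],
    [[0,0,0],[0,0,1.4],1],
    [[0,0,0],[0,0,1.75],1],
    [[0,0,0],[0,0,1.75],1],
  ],
)

```text
clock: 2.15
tcp_pos: [0.6111, 0.0306, 0.1669]
tool_rot: [[1.0, -0.002, -0.004], [-0.002, -1.0, -0.0], [-0.004, 0.0, -1.0]]
contact_force: [-0.8, 0.1, 0.0]
finger_gap: -0.001
grip_force: 0.0
```

Run:
```python
import numpy as np
C=np.array([.596,.091])
p0=np.array([.6132,.0331])
a=np.radians(np.arange(-75,-266,-5)); P=C+.06*np.c_[np.cos(a),np.sin(a)]
P=P[1:]
for i in range(0,len(P),5):
    d=(P[i:i+5]-p0)/.04; print(np.degrees(a[i+1]).round(), [[round(x,2),round(-y,2)] for x,y in d], P[min(i+4,len(P)-1)].round(4)); p0=P[min(i+4,len(P)-1)]
```

```text
-80.0 [[np.float64(-0.17), np.float64(0.03)], [np.float64(-0.3), np.float64(0.05)], [np.float64(-0.43), np.float64(0.05)], [np.float64(-0.56), np.float64(0.05)], [np.float64(-0.69), np.float64(0.03)]] [0.5856 0.0319]
-105.0 [[np.float64(-0.13), np.float64(-0.03)], [np.float64(-0.25), np.float64(-0.07)], [np.float64(-0.37), np.float64(-0.12)], [np.float64(-0.49), np.float64(-0.18)], [np.float64(-0.6), np.float64(-0.25)]] [0.5616 0.0419]
-130.0 [[np.float64(-0.1), np.float64(-0.08)], [np.float64(-0.2), np.float64(-0.17)], [np.float64(-0.29), np.float64(-0.26)], [np.float64(-0.37), np.float64(-0.37)], [np.float64(-0.44), np.float64(-0.48)]] [0.544 0.061]
-155.0 [[np.float64(-0.06), np.float64(-0.12)], [np.float64(-0.11), np.float64(-0.24)], [np.float64(-0.15), np.float64(-0.36)], [np.float64(-0.18), np.float64(-0.49)], [np.float64(-0.2), np.float64(-0.62)]] [0.5362 0.0858]
-180.0 [[np.float64(-0.01), np.float64(-0.13)], [np.float64(0.0), np.float64(-0.26)], [np.float64(0.02), np.float64(-0.39)], [np.float64(0.05), np.float64(-0.52)], [np.float64(0.08), np.float64(-0.64)]] [0.5396 0.1115]
-205.0 [[np.float64(0.05), np.float64(-0.12)], [np.float64(0.11), np.float64(-0.24)], [np.float64(0.18), np.float64(-0.35)], [np.float64(0.26), np.float64(-0.45)], [np.float64(0.35), np.float64(-0.55)]] [0.5536 0.1334]
-230.0 [[np.float64(0.1), np.float64(-0.09)], [np.float64(0.2), np.float64(-0.17)], [np.float64(0.31), np.float64(-0.24)], [np.float64(0.43), np.float64(-0.3)], [np.float64(0.55), np.float64(-0.35)]] [0.5755 0.1474]
-255.0 [[np.float64(0.12), np.float64(-0.04)], [np.float64(0.25), np.float64(-0.07)], [np.float64(0.38), np.float64(-0.08)]] [0.5908 0.1508]
```

Request:
move_arm(
  steps=[
    [[0,0,0],[-0.15,0.0,0],1],
    [[0,0,0],[-0.27,0.0,0],1],
    [[0,0,0],[-0.4,0.0,0],1],
    [[0,0,0],[-0.52,0.0,0],1],
    [[0,0,0],[-0.65,0.0,0],1],
  ],
)

```text
clock: 2.65
tcp_pos: [0.5879, 0.032, 0.1704]
tool_rot: [[1.0, -0.001, 0.004], [-0.001, -1.0, 0.001], [0.004, -0.001, -1.0]]
contact_force: [3.8, 1.7, 0.2]
finger_gap: -0.002
grip_force: 1.7
```

Request:
move_arm(
  steps=[
    [[0,0,0],[-0.13,-0.03,0],1],
    [[0,0,0],[-0.25,-0.07,0],1],
    [[0,0,0],[-0.37,-0.12,0],1],
    [[0,0,0],[-0.49,-0.18,0],1],
    [[0,0,0],[-0.6,-0.25,0],1],
  ],
)

```text
clock: 3.15
tcp_pos: [0.5635, 0.042, 0.1698]
tool_rot: [[1.0, -0.001, 0.003], [-0.001, -1.0, 0.001], [0.003, -0.001, -1.0]]
contact_force: [6.3, 1.0, 0.2]
finger_gap: 0.001
grip_force: 2.2
```

Request:
move_arm(
  steps=[
    [[0,0,0],[-0.1,-0.08,0],1],
    [[0,0,0],[-0.2,-0.17,0],1],
    [[0,0,0],[-0.29,-0.26,0],1],
    [[0,0,0],[-0.37,-0.37,0],1],
    [[0,0,0],[-0.44,-0.48,0],1],
  ],
)

```text
clock: 3.65
tcp_pos: [0.544, 0.0603, 0.1689]
tool_rot: [[1.0, -0.001, -0.002], [-0.001, -1.0, -0.001], [-0.002, 0.001, -1.0]]
contact_force: [1.6, -1.8, 0.3]
finger_gap: 0.004
grip_force: 1.2
```

Request:
move_arm(
  steps=[
    [[0,0,0],[-0.07,-0.12,0],1],
    [[0,0,0],[-0.13,-0.24,0],1],
    [[0,0,0],[-0.18,-0.36,0],1],
    [[0,0,0],[-0.21,-0.49,0],1],
    [[0,0,0],[-0.23,-0.62,0],1],
  ],
)

```text
clock: 4.15
tcp_pos: [0.5359, 0.0855, 0.1693]
tool_rot: [[1.0, -0.001, 0.0], [-0.001, -1.0, -0.0], [0.0, 0.0, -1.0]]
contact_force: [1.6, -3.4, 0.3]
finger_gap: 0.0
grip_force: 1.6
```

Request:
move_arm(
  steps=[
    [[0,0,0],[-0.01,-0.13,0],1],
    [[0,0,0],[0,-0.26,0],1],
    [[0,0,0],[0.02,-0.39,0],1],
    [[0,0,0],[0.05,-0.52,0],1],
    [[0,0,0],[0.08,-0.64,0],1],
  ],
)

```text
clock: 4.65
tcp_pos: [0.5387, 0.1116, 0.1691]
tool_rot: [[1.0, -0.001, -0.001], [-0.001, -1.0, 0.0], [-0.001, -0.0, -1.0]]
contact_force: [-2.2, -2.6, 0.9]
finger_gap: 0.0
grip_force: 1.0
```

Request:
move_arm(
  steps=[
    [[0,0,0],[0.05,-0.12,0],1],
    [[0,0,0],[0.11,-0.24,0],1],
    [[0,0,0],[0.18,-0.35,0],1],
    [[0,0,0],[0.26,-0.45,0],1],
    [[0,0,0],[0.35,-0.55,0],1],
  ],
)

```text
clock: 5.15
tcp_pos: [0.5535, 0.1328, 0.1692]
tool_rot: [[1.0, -0.002, -0.0], [-0.002, -1.0, -0.0], [-0.0, 0.0, -1.0]]
contact_force: [-0.9, -2.8, -1.0]
finger_gap: -0.001
grip_force: 1.4
```

Request:
move_arm(
  steps=[
    [[0,0,0],[0.1,-0.08,0],1],
    [[0,0,0],[0.2,-0.16,0],1],
    [[0,0,0],[0.31,-0.23,0],1],
    [[0,0,0],[0.43,-0.29,0],1],
    [[0,0,0],[0.55,-0.34,0],1],
  ],
)

```text
clock: 5.65
tcp_pos: [0.5754, 0.1471, 0.1693]
tool_rot: [[1.0, -0.001, -0.0], [-0.001, -1.0, 0.0], [-0.0, -0.0, -1.0]]
contact_force: [-2.9, -2.2, -0.6]
finger_gap: -0.0
grip_force: 1.2
```

Run:
```python
from cell import manip
import cv2, numpy as np
a=[]
for n in ("scene","top"):
    f=manip.grab_frame(n); np.savez(f"{n}1.npz",**f)
    im=f["image"][:,:,::-1]
    a.append(cv2.resize(im[130:240,220:350] if n=="scene" else im[140:250,170:300],(520,300)if 0 else (390,390),interpolation=cv2.INTER_CUBIC))
cv2.imwrite("pics/b.png",np.hstack(a))
```

```text
(no output)
```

View pics/b.png

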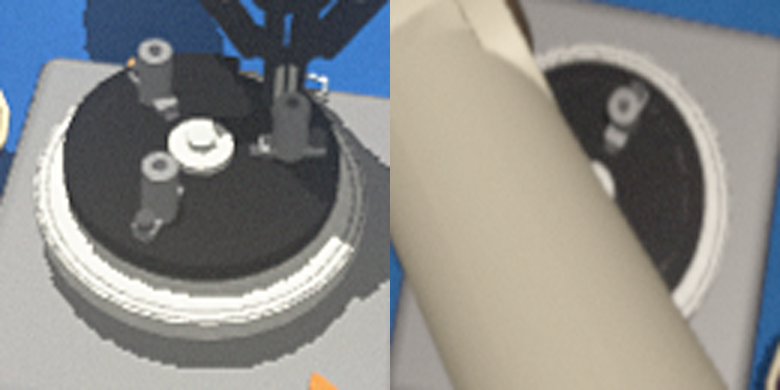

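The scene crop (left) shows post tops at (154,48), (158,163) and (293,99). The arm covers half the top view. I'll work out the chuck angle from the post tops.

Run:
```python
from h import *
s=dict(np.load("scene1.npz")); t=dict(np.load("top1.npz"));C=np.array([.596,.091])
for f,u,v,x0,y0 in [(s,154,48,220,130),(s,158,163,220,130),(s,293,99,220,130),(t,625-390,105,170,140)]:
    w=390/130; h=390/110
    q=ray(f,((u+.5)/w-.5+x0,(v+.5)/h-.5+y0),.1835)[0,:2]-C; print(q.round(4),np.hypot(*q).round(4),np.degrees(np.arctan2(q[1],q[0])).round(1))
```

```text
[-0.0493 -0.0308] 0.0581 -148.0
[ 0.0547 -0.0286] 0.0618 -27.6
[-0.0017  0.0618] 0.0618 91.6
[ 0.0533 -0.0311] 0.0617 -30.3
```

Request:
move_arm(
  steps=[
    [[0,0,0],[0.12,-0.04,0],1],
    [[0,0,0],[0.24,-0.07,0],1],
    [[0,0,0],[0.36,-0.09,0],1],
    [[0,0,0],[0.47,-0.1,0],1],
    [[0,0,0],[0.47,-0.1,0],1],
  ],
)

```text
clock: 6.25
tcp_pos: [0.595, 0.1505, 0.1694]
tool_rot: [[1.0, -0.002, 0.001], [-0.002, -1.0, 0.001], [0.001, -0.001, -1.0]]
contact_force: [-0.1, -0.4, 0.8]
finger_gap: -0.0
grip_force: 0.2
```

Request:
move_arm(
  steps=[
    [[0,0,0],[-0.1,0,0],1],
    [[0,0,0],[-0.2,0,-0.4],1],
    [[0,0,0],[-0.2,0,-1.4],1],
    [[0,0,0],[-0.8,1.0,-2.4],1],
    [[0,0,0],[-1.5,2.0,-2.6],1],
  ],
)

```text
clock: 6.75
tcp_pos: [0.5413, 0.081, 0.2758]
tool_rot: [[1.0, 0.004, 0.008], [0.004, -1.0, 0.003], [0.008, -0.003, -1.0]]
contact_force: [1.3, -1.1, -0.1]
finger_gap: -0.002
grip_force: 0.0
```

Request:
move_arm(
  steps=[
    [[0,0,0],[-0.5,1.1,0],1],
    [[0,0,0],[-1,2.2,0],1],
    [[0,0,0],[-1.5,3.3,0],1],
    [[0,0,0],[-2,4.4,0],1],
    [[0,0,0],[-2,4.8,0],1],
  ],
)

```text
clock: 7.25
tcp_pos: [0.4563, -0.1185, 0.2722]
tool_rot: [[1.0, -0.007, 0.001], [-0.007, -1.0, -0.004], [0.001, 0.004, -1.0]]
contact_force: [0.9, -0.5, 0.2]
finger_gap: 0.002
grip_force: 0.0
```

Run:
```python
from cell import manip
import cv2, numpy as np
a=[]
for n in ("scene","top"):
    f=manip.grab_frame(n); np.savez(f"{n}2.npz",**f)
    im=f["image"][:,:,::-1]
    a.append(cv2.resize(im[130:240,220:350] if n=="scene" else im[140:250,170:300],(400,340),interpolation=cv2.INTER_CUBIC))
cv2.imwrite("pics/c.png",np.hstack(a))
```

```text
(no output)
```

View pics/c.png

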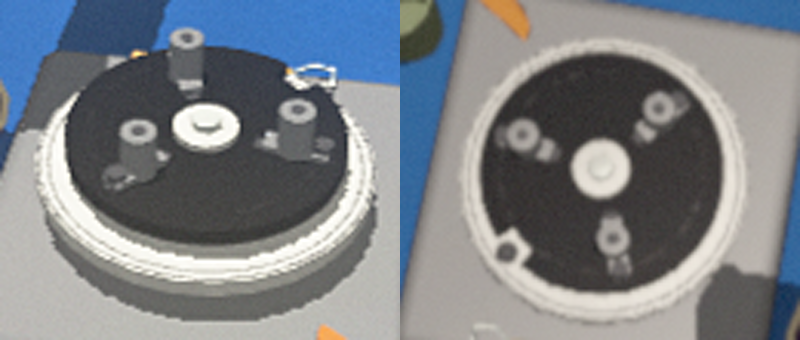

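The notch now lies at about (511,249) in the top crop, with the dark pin inside it at about (507,252). I'll check the remaining angle error.

Run:
```python
from h import *
t=dict(np.load("top2.npz")); C=np.array([.596,.091])
w=400/130;h=340/110
for nm,u,v,z,o in [("j3",522,133,.1835,60),("j2",659,107,.1835,180),("j1",612,237,.1835,-60+120-120),("pin",506,252,.135,0)]:
    q=ray(t,((u-400+.5)/w-.5+170,(v+.5)/h-.5+140),z)[0,:2]-C; print(nm,q.round(4),np.hypot(*q).round(4),np.degrees(np.arctan2(q[1],q[0])).round(1))
im=t["image"][206:236,190:225,::-1]; cv2.imwrite("pics/d.png",cv2.resize(im,None,fx=16,fy=16,interpolation=cv2.INTER_CUBIC))
```

```text
j3 [0.0202 0.057 ] 0.0605 70.5
j2 [ 0.0415 -0.0448] 0.0611 -47.2
j1 [-0.057  -0.0122] 0.0583 -167.9
pin [-0.062   0.0725] 0.0954 130.5
```

View pics/d.png

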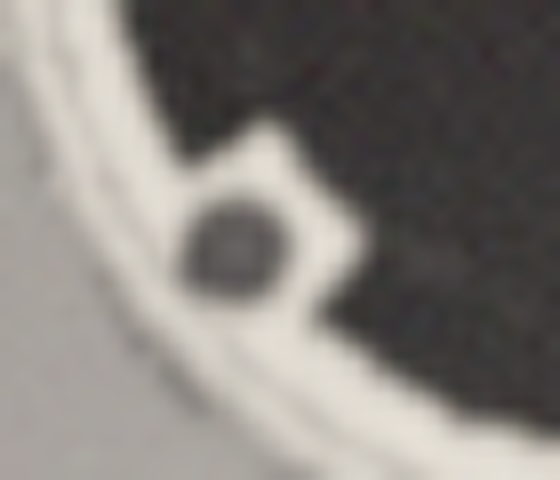

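The pin is inside the notch, off-centre by about 1–2 mm, within the 5 mm play. I'll press midway between the two jaws next to the notch.

Request:
move_arm(
  steps=[
    [[0,0,0],[0.5,-1.1,0],1],
    [[0,0,0],[0.95,-2.2,0],1],
    [[0,0,0],[1.4,-3.3,0],1],
    [[0,0,0],[1.9,-4.4,0],1],
    [[0,0,0],[2.3,-5.4,0],1],
  ],
)

```text
clock: 7.85
tcp_pos: [0.5518, 0.107, 0.2723]
tool_rot: [[1.0, 0.002, 0.003], [0.002, -1.0, 0.002], [0.003, -0.002, -1.0]]
contact_force: [0.3, -0.6, 1.2]
finger_gap: -0.001
grip_force: 0.0
```

Request:
move_arm(
  steps=[
    [[0,0,0],[0.2,-0.4,0.3],1],
    [[0,0,0],[0.4,-0.8,0.8],1],
    [[0,0,0],[0.4,-0.8,1.5],1],
    [[0,0,0],[0.4,-0.8,2.1],1],
    [[0,0,0],[0.4,-0.8,2.5],1],
  ],
)

```text
clock: 8.35
tcp_pos: [0.5663, 0.1365, 0.1701]
tool_rot: [[1.0, 0.002, -0.001], [0.002, -1.0, 0.001], [-0.001, -0.001, -1.0]]
contact_force: [0.0, 0.1, 0.2]
finger_gap: 0.003
grip_force: 0.0
```

Request:
move_arm(
  steps=[
    [[0,0,0],[0,0,0.15],1],
    [[0,0,0],[0,0,0.25],1],
    [[0,0,0],[0,0,0.33],1],
    [[0,0,0],[0,0,0.38],1],
    [[0,0,0],[0,0,0.43],1],
  ],
)

```text
clock: 8.85
tcp_pos: [0.568, 0.1346, 0.1553]
tool_rot: [[1.0, -0.001, 0.002], [-0.001, -1.0, 0.0], [0.002, -0.0, -1.0]]
contact_force: [-3.0, -0.7, 8.2]
finger_gap: -0.001
grip_force: 3.8
```

Request:
move_arm(
  steps=[
    [[0,0,0],[0,0,0.04],1],
    [[0,0,0],[0,0,0.08],1],
    [[0,0,0],[0,0,0.11],1],
    [[0,0,0],[0,0,0.14],1],
    [[0,0,0],[0,0,0.14],1],
  ],
)

```text
clock: 9.35
tcp_pos: [0.568, 0.1345, 0.1498]
tool_rot: [[1.0, -0.001, 0.002], [-0.001, -1.0, 0.0], [0.002, -0.0, -1.0]]
contact_force: [-2.6, -0.5, 6.6]
finger_gap: 0.003
grip_force: 3.2
```

Request:
move_arm(
  steps=[
    [[0,0,0],[0,0,0.04],1],
    [[0,0,0],[0,0,0.07],1],
    [[0,0,0],[0,0,0.1],1],
    [[0,0,0],[0,0,0.12],1],
    [[0,0,0],[0,0,0.12],1],
  ],
)

```text
clock: 9.85
tcp_pos: [0.5681, 0.1347, 0.1455]
tool_rot: [[1.0, -0.001, 0.002], [-0.001, -1.0, 0.0], [0.002, -0.0, -1.0]]
contact_force: [-3.7, -0.9, 10.0]
finger_gap: -0.003
grip_force: 4.7
```

Request:
move_arm(
  steps=[
    [[0,0,0],[0,0,0.02],1],
    [[0,0,0],[0,0,0.04],1],
    [[0,0,0],[0,0,0.05],1],
    [[0,0,0],[0,0,0.05],1],
  ],
)

```text
clock: 10.25
tcp_pos: [0.569, 0.1353, 0.1449]
tool_rot: [[1.0, -0.001, 0.005], [-0.001, -1.0, 0.001], [0.005, -0.001, -1.0]]
contact_force: [-4.5, 0.6, 16.7]
finger_gap: -0.004
grip_force: 8.4
```

Request:
move_arm(
  steps=[
    [[0,0,0],[0,0,-0.1],1],
    [[0,0,0],[0,0,-0.6],1],
    [[0,0,0],[0,0,-1.6],1],
    [[0,0,0],[0,0,-2.6],1],
    [[0,0,0],[-0.3,0.6,-3.1],1],
  ],
)

```text
clock: 10.75
tcp_pos: [0.5574, 0.1144, 0.2699]
tool_rot: [[1.0, 0.004, 0.007], [0.004, -1.0, 0.004], [0.007, -0.004, -1.0]]
contact_force: [0.1, -0.3, 0.3]
finger_gap: -0.002
grip_force: 0.0
```

Request:
move_arm(
  steps=[
    [[0,0,0],[-0.5,1.1,0],1],
    [[0,0,0],[-1,2.2,0],1],
    [[0,0,0],[-1.5,3.3,0],1],
    [[0,0,0],[-2,4.4,0],1],
    [[0,0,0],[-2.4,5.4,0],1],
  ],
)

```text
clock: 11.25
tcp_pos: [0.4577, -0.108, 0.266]
tool_rot: [[1.0, -0.002, 0.001], [-0.002, -1.0, -0.001], [0.001, 0.001, -1.0]]
contact_force: [0.7, -0.2, 0.7]
finger_gap: -0.0
grip_force: 0.0
```

Request:
move_arm(
  steps=[
    [[0,0,0],[0,0.8,0],1],
    [[0,0,0],[0,1.5,0],1],
    [[0,0,0],[0,1.5,0],1],
  ],
)

```text
clock: 11.55
tcp_pos: [0.4583, -0.1708, 0.2658]
tool_rot: [[1.0, -0.008, 0.001], [-0.008, -1.0, -0.002], [0.001, 0.002, -1.0]]
contact_force: [-0.5, 0.3, 0.2]
finger_gap: 0.002
grip_force: 0.0
```

Run:
```python
from cell import manip
import cv2, numpy as np
a=[]
for n in ("scene","top"):
    f=manip.grab_frame(n); np.savez(f"{n}3.npz",**f)
    im=f["image"][:,:,::-1]
    a.append(cv2.resize(im[130:240,220:350] if n=="scene" else im[140:250,170:300],(400,340),interpolation=cv2.INTER_CUBIC))
cv2.imwrite("pics/e.png",np.hstack(a))
```

```text
(no output)
```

View pics/e.png

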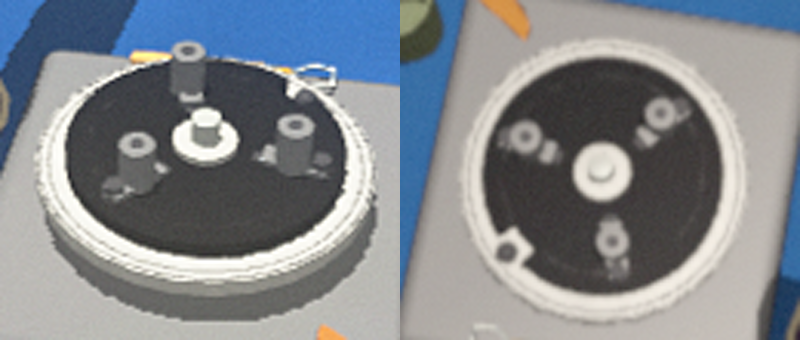

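The chuck is down level, the stub at (207,127) in the scene crop stands clearly taller, and the pin is in the notch at (508,252) in the top crop. The rib and loop tool have not moved.

```bash
python3 -c "
from cell import manip
print(manip.job_done())"
```

```text
the job is handed in; nothing more can be done
None
```

I pushed the chuck about 170° clockwise until the notch was over the pin, then pressed it down until it stopped at the home height; the arm is clear and the job is handed in at about 12 s.

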